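# Lock the culture dish under its stage clip

### The arm

A 7-joint arm with a two-finger parallel gripper is mounted at the origin on a cart in front of the work surface, level with it; the furniture and walls round the work are solid. World frame = base frame: x ahead of the robot, y to its left, z up, the work surface at z = 0. Lengths are in m, angles in rad, forces in N, time in s.
With the tool pointing down it reaches from about 0.4 to 0.875 m from the base axis. Payload 19.3 kg.
Tool frame: the origin (TCP) lies at the very end of the fingers, on their centre line; the grasp point (between the pads) lies 19 mm behind it; z points along the fingers, y is the direction in which the jaws open and shut (so a half turn about z gives the same grasp; the last joint's range is limited). The gripper opens to 85 mm and grips with 20 to 120 N. Pads are 22 mm wide; open, the fingers measure 114 mm over their backs; the gripper's body (76 mm by 85 mm) begins 54 mm behind the grasp point. The pads swing forward as they close: fully open they stand 13 mm farther back than shut.
Start: joints at [1.115, 0.521, -0.036, 1.599, 0.021, 1.021, -0.113], TCP at [0.235, -0.579, 0.231] pointing down, gripper open.
Joint ranges: [-2.91, 2.91], [-0.3, 2.13], [-1.5, 1.42], [0.17, 2.43], [-1.26, 4.41], [0.16, 1.93], [-2.52, 2.52]. Speed limits (rad/s): [1.89, 1.89, 2.39, 2.39, 3.01, 3.01, 3.01].

### API

Orientations are given as [roll, pitch, yaw] about the fixed x, y, z axes, in that order (R = Rz(yaw) Ry(pitch) Rx(roll)).
In Python, from workcell import bot gives the robot as it stands. The module is installed in compiled form; this text tells all that it offers.
- The arm moves only by the shell command python3 -m inch 'ROWS' [FORCE]. ROWS is JSON, a list of rows, each an object of numbers: "dx", "dy", "dz": the shift along the tool's x, y, z in mm; "rx", "ry", "rz": the turn, a rotation vector about the tool's x, y, z in rad; "hand": the closure, from -1 (fully open) to 1 (shut), so that 0 is half open. In form: [{"dx": .., "dy": .., "dz": .., "rx": .., "ry": .., "rz": .., "hand": ..}, ...]. A call has 1 to 10 rows; each row shifts and turns the commanded pose from where the row before left it, along the tool's axes as they then stand; what a row does not reach is not made up. A row lasts 1/10 s, in which the tool goes at most 50 mm and 8.59 degrees, less where a joint would pass 70% of its speed; a pose out of reach is approached as far as the arm can. A call with a gripper value outside its range is refused whole. The fingers move at their own pace and stop on an object; FORCE is the grip in N (left out, the last holds). Time passes only in rows, so rows that do not move let the fingers close. It gives the time, the measured TCP pose, the force and the opening at its end, in the units of the state.
- bot.observe(): the state, without advancing time (a new reading comes with each control period).
- bot.grab_frame(name): name is "scene" or "top"; returns (picture, depth): 420x560x3 uint8, red, green, blue; 420x560 float32, m along the optical axis (not along the pixel's ray), 0 where there is no reading.
- bot.get_calibration(name): a dict with "vertical_fov" (degrees; the focal length in pixels is half the picture's height over the tangent of half this angle, whatever the lens; pixels are square), "cx", "cy" (the principal point, pixels), "k1" (the pictures are not rectified: a ray, as slopes to the right and down, at radius r is drawn at 1 + k1 r^2 times it, then the intrinsics apply), "origin" and "orientation" of the camera in the world. Camera axes: x right, y down, z forward; pixel columns grow to the right and rows downward; lengths in m; the calibration is good to about 2 mm. A picture is of the moment at which its call begins. get_calibration takes no time and is no camera call.
- bot.job_done(): hands the job in, once; it reports no verdict.
Trained networks look in the newest picture that a camera, given by its name, has taken for a name from the list of things; names that differ only in an ending like _2 or _b are one class to them, and where a whole thing is asked for, a point or a joint stands for the part that bears it (a point fixed in the world has none). Each returns a list of dicts, best first, with "score" (0 to 1); they miss things now and then, are a little off and sometimes report something else, mostly with a low value. They report only what shows in the picture. A call takes as long as a camera call. They do not tell look-alikes from the thing itself.
- bot.trace(camera, target): "region" (420x560 bool, what is visible of it) and "box" ([left, top, right, bottom] in pixels, round what is visible of it).
- bot.tip_of(camera, target): "centre" ([row, column] in pixels: a listed point, or the origin of a listed thing).
The state is a dict: "clock": time; "qpos": joint angles; "qd": joint speeds; "joint_efforts": joint torques, N m; "position": TCP position; "tool_rot": TCP orientation; "force": force on the tool from outside, world axes, zero at the start; "moment": the same for the moment, N m; "grip_width": finger opening in m.
Only numpy, scipy, OpenCV 4.12 (cv2) and the standard library are available. Lean on these libraries where they do the work, as an engineer would, in place of code of your own. Each camera call takes 0.05 s, during which the arm holds its last target.

### The job

One of the two flat grey dish stages carries a culture dish. On that stage, pull the black lock knob straight up to free its clip, turn it counter-clockwise (seen from above) until the clip arm points at the middle of the dish, then push the knob fully home so that the arm locks in its notch over the dish. Leave the dish in its seat and do not pull the knob of the empty stage.

Things in the scene. Friction and masses are not known exactly. Their poses are not given: they have to be found in the camera images.
- stage: Grey metal plate fixed to the worktop, 110x165x12 mm, that carries the dish. Origin: centre of its underside, y along its length. Dish seat (four 7 mm pins) centred at y = +35 mm; knob axis at y = -35 mm, in a fixed steel crown, 52 mm diameter, top 40 mm above the worktop, with two notches.
- clip_knob_top (a point): Centre of the top of the black round lock knob on the dish's stage, 78 mm above the worktop when home; z up along its axis. Knob 34 mm diameter, 36 mm high (underside at 42 mm), upright side, can be gripped across in any direction. Fixed to it below: steel clip arm, 10 mm wide, 5 mm thick, underside at 30 mm when home, reaching 60 mm from the axis.
- clip_lift (a joint): How far that knob is pulled up, m: 0 fully home, 0.016 upper stop. About 3 N of friction, no spring: it stays where it is left. The arm clears the crown's tooth above about 0.011; below that it cannot turn from one notch to the other, and over the tooth it cannot be pushed home.
- clip_turn (a joint): Angle of that knob and its arm, rad, growing counter-clockwise seen from above: about 0 parked beside the dish (first notch), 1.309 (75 degrees) arm pointing at the dish's centre (middle of the second notch). Each notch leaves about 0.17 play to either side; stops at -0.17 and 1.48. Turns easily (0.02 N m).
- dish: Clear round culture dish with cream filling and lid, 63 mm diameter, 16 mm high, loose between four short steel pins on its stage, its underside 12 mm above the worktop. Origin: centre of its underside. The locked arm stands 2 mm above its lid.
- spare_knob_top (a point): Centre of the top of the same knob on the other, empty stage, which stays parked and home (78 mm above the worktop).
Mind the look-alikes: they are no part of the job. Leave any blue, green or purple look-alike of the dish alone.

How it is judged:
By the outcome, as a careful person would: the job done as asked, in the order asked, and still so for the second after the job is handed in, with the robot touching nothing.
It also fails if it takes over 32 s, if anything falls off the work surface, if the arm or the gripper's body presses on something with over 40 N, if the wrist force passes 120 N, or if a joint passes its speed limit or range.

## Working session

There is one attempt and no reset: what is moved stays moved. The work goes in short steps, Python scripts to look and compute and a shell command to move; the robot and the scene stay as the last step left them, time stands still between calls to the robot, and variables do not carry over. Pictures are saved under pics/ and viewed, and the job is handed in when it is done.

```bash
mkdir -p pics
cat > h.py <<'E'
import numpy as np, cv2
from workcell import bot
from scipy.spatial.transform import Rotation as R
def cal(n):
    c=bot.get_calibration(n); f=210/np.tan(np.radians(c["vertical_fov"])/2)
    o=np.array(c["orientation"]); M=R.from_euler('xyz',o).as_matrix() if o.size==3 else o.reshape(3,3)
    return c,f,M,np.array(c["origin"])
def ray(n,u,v):
    c,f,M,o=cal(n); K=np.array([[f,0,c["cx"]],[0,f,c["cy"]],[0,0,1]])
    x=np.array([(u-c["cx"])/f,(v-c["cy"])/f]); y=x.copy()
    for _ in range(30): y=x/(1+c["k1"]*(y@y))
    return o,M@np.array([y[0],y[1],1])
def atz(n,u,v,z):
    o,d=ray(n,u,v); return o+d*(z-o[2])/d[2]
def atd(n,u,v,dep):
    o,d=ray(n,u,v); return o+d*dep
def save(n,img): cv2.imwrite('pics/'+n+'.png',cv2.cvtColor(img,cv2.COLOR_RGB2BGR))
E
python3 - <<'E'
from h import *
for n in("top","scene"):
    im,d=bot.grab_frame(n); save(n+"0",im); np.save(n+"0.npy",d); print(bot.get_calibration(n))
    for t in("clip_knob_top","dish","stage","spare_knob_top"):
        for r in bot.tip_of(n,t):
            v,u=r["centre"]; z={"dish":.012,"stage":0}.get(t,.078)
            print(n,t,round(r["score"],2),np.round([u,v]),atz(n,u,v,z).round(4), atd(n,u,v,d[int(v),int(u)]).round(4))
s=bot.observe(); print(s["clock"],s["position"],s["tool_rot"],s["force"],s["grip_width"])
E
```

```text
{'vertical_fov': 52.87690912021743, 'cx': 279.73355392514713, 'cy': 205.41082748748192, 'k1': -0.11665198517770423, 'origin': array([ 0.40887588, -0.02260315,  1.09244119]), 'orientation': array([-3.05558219, -0.01751157, -1.59591102])}
top clip_knob_top 0.53 [341. 203.] [ 0.4978 -0.1907  0.078 ] [ 0.4977 -0.1907  0.0783]
top dish 0.92 [309. 212.] [ 0.4818 -0.1183  0.012 ] [ 0.4808 -0.1171  0.0258]
top dish 0.9 [388. 204.] [ 0.4996 -0.325   0.012 ] [ 0.4993 -0.3238  0.0164]
top dish 0.76 [383. 237.] [ 0.4134 -0.3095  0.012 ] [ 0.4134 -0.31    0.0103]
top dish 0.73 [323. 267.] [ 0.3413 -0.1512  0.012 ] [ 0.3416 -0.1506  0.0174]
top dish 0.58 [339. 159.] [ 0.6186 -0.2025  0.012 ] [ 0.6182 -0.2022  0.0142]
top stage 0.75 [324. 210.] [ 0.4868 -0.1582  0.    ] [ 0.486  -0.1568  0.0113]
top spare_knob_top 0.7 [193. 207.] [0.496  0.1669 0.078 ] [0.4959 0.1666 0.0796]
{'vertical_fov': 44.696905687656866, 'cx': 285.7332548991204, 'cy': 211.54296146403263, 'k1': -0.14522103440212658, 'origin': array([0.01929088, 0.99547162, 0.73572513]), 'orientation': array([-2.09704532, -0.00768811, -2.70570255])}
scene clip_knob_top 0.58 [311. 184.] [ 0.4929 -0.2054  0.078 ] [ 0.5504 -0.3511 -0.0019]
scene dish 0.67 [354. 230.] [ 0.3361 -0.127   0.012 ] [ 0.3369 -0.1298  0.0102]
scene dish 0.64 [268. 201.] [ 0.6132 -0.172   0.012 ] [ 0.6135 -0.1725  0.0117]
scene dish 0.53 [307. 221.] [ 0.4677 -0.1159  0.012 ] [ 0.4607 -0.0985  0.0233]
scene dish 0.53 [350. 202.] [ 0.3934 -0.2695  0.012 ] [ 0.3969 -0.2813  0.0052]
scene dish 0.52 [319. 189.] [ 0.505  -0.3035  0.012 ] [ 0.5026 -0.297   0.0156]
scene stage 0.9 [305. 216.] [ 0.488 -0.156  0.   ] [ 0.4715 -0.1155  0.0259]
scene spare_knob_top 0.74 [247. 252.] [0.4962 0.1686 0.078 ] [0.2737 0.5543 0.3848]
0.5 [ 0.23518336 -0.5790378   0.23128214] [-3.14153375e+00 -5.00581809e-06  3.85797466e-01] [-0.56134787  0.28127904 -0.27750132] 0.08543983497267955
```

Run:
```python
from h import *
im=cv2.cvtColor(cv2.imread('pics/top0.png'),cv2.COLOR_BGR2RGB)
save("top0crop",cv2.resize(im[130:290,150:430],None,fx=2.8,fy=2.8,interpolation=cv2.INTER_CUBIC))
```

```text
(no output)
```

View pics/top0.png

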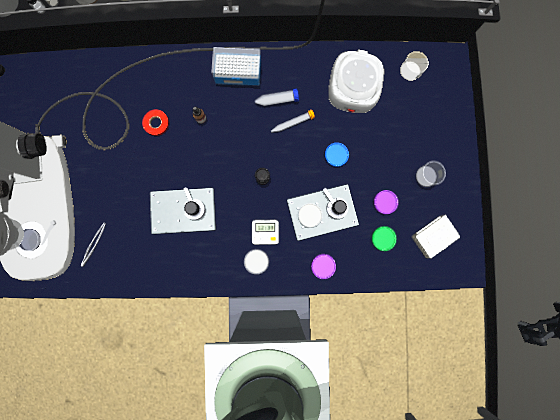

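View pics/scene0.png

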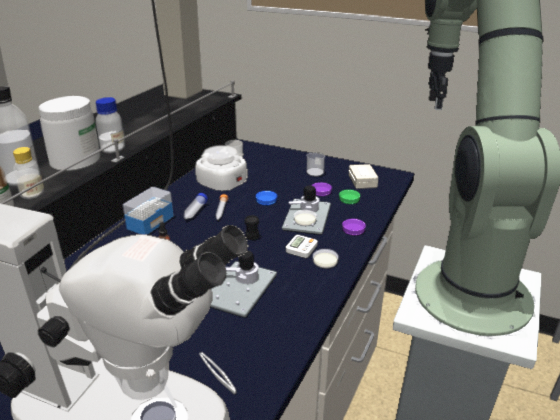

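View pics/top0crop.png

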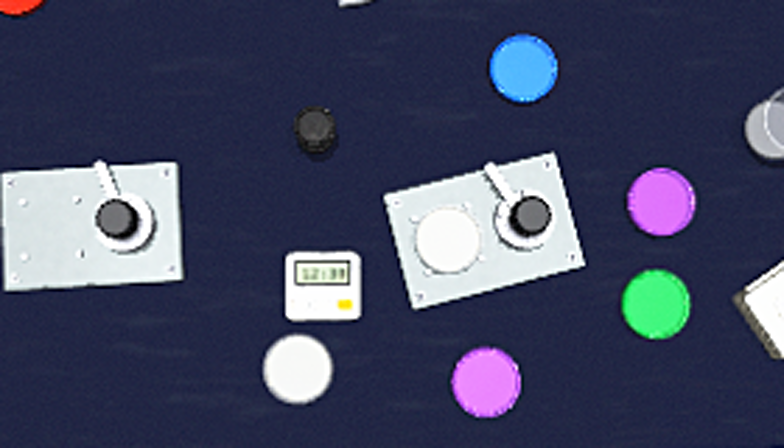

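The picture shows two grey stages: one around (182,211) that is empty, and one around (324,210) carrying the cream dish at (309,215) with its black knob at about (339,207). The second fits the description. Its clip arm points up-left, parked. The white disc at (256,262) and the black cylinder at (263,177) stand on no stage. Next I'll measure precisely.

Run:
```python
from h import *
im=cv2.imread('pics/top0.png'); d=np.load('top0.npy')
P={}
def cloud(u0,u1,v0,v1):
    L=[]
    for v in range(v0,v1):
        for u in range(u0,u1):
            if d[v,u]>0:
                L.append(np.r_[atd("top",u,v,d[v,u]),u,v,im[v,u]])
    return np.array(L)
C=cloud(283,365,180,245)
k=C[(C[:,2]>.07)&(C[:,2]<.09)]; print("knob",len(k),k[:,:5].mean(0).round(4),np.median(k[:,2]),(k[:,:2].min(0)+k[:,:2].max(0))/2, np.ptp(k[:,:2],axis=0))
c,r=cv2.minEnclosingCircle(k[:,:2].astype(np.float32)); print(c,r)
ds=C[(C[:,2]>.022)&(C[:,2]<.034)&(C[:,3]<326)&(C[:,4]>195)]
c,r=cv2.minEnclosingCircle(ds[:,:2].astype(np.float32)); print("dish",len(ds),c,r,ds[:,:3].mean(0))
st=C[(C[:,2]>.006)]
print("stage",cv2.minAreaRect(st[:,:2].astype(np.float32)))
cs=np.array([atz("top",150+a/2.8,130+b/2.8,.012) for a,b in((385,196),(553,153),(585,265),(415,308))]); print(cs.round(4),cs.mean(0)); 
m=(cs[0]+cs[3]-cs[1]-cs[2])/2; m/=np.linalg.norm(m); print("knob pred",cs.mean(0)-.035*m,"dish",cs.mean(0)+.035*m, "yaw of +y",np.degrees(np.arctan2(m[1],m[0])))
a=C[(C[:,2]>.028)&(C[:,2]<.042)&(C[:,3]>320)&(C[:,4]<200)]; print("arm",a[:,:5].round(3)[:60:3])
for t in("clip_knob_top","stage"):
    bot.grab_frame("top")
    for r in bot.trace("top",t): print(t,r["score"],r["box"],r["region"].sum())
for x in ("clip_knob_top",):
    for r in bot.trace("scene",x): print(t,r["score"],r["box"],r["region"].sum())
```

```text
Traceback (most recent call last):
  File "h.py", line 16, in atd
    o,d=ray(n,u,v); return o+d*dep
        ~~~^^^^^^^
  File "h.py", line 9, in ray
    c,f,M,o=cal(n); K=np.array([[f,0,c["cx"]],[0,f,c["cy"]],[0,0,1]])
            ~~~^^^
  File "h.py", line 5, in cal
    c=bot.get_calibration(n); f=210/np.tan(np.radians(c["vertical_fov"])/2)
ValueError: time passes only in moves, steps and waits
```

```bash
sed -i 's/^def cal(n)/import functools\n@functools.lru_cache(None)\ndef cal(n)/' h.py
cat > m.py <<'E'
from h import *
im=cv2.imread('pics/top0.png'); d=np.load('top0.npy')
P={}
def cloud(u0,u1,v0,v1):
    L=[]
    for v in range(v0,v1):
        for u in range(u0,u1):
            if d[v,u]>0:
                L.append(np.r_[atd("top",u,v,d[v,u]),u,v,im[v,u]])
    return np.array(L)
C=cloud(283,365,180,245)
k=C[(C[:,2]>.07)&(C[:,2]<.09)]; print("knob",len(k),k[:,:5].mean(0).round(4),np.median(k[:,2]),(k[:,:2].min(0)+k[:,:2].max(0))/2, np.ptp(k[:,:2],axis=0))
c,r=cv2.minEnclosingCircle(k[:,:2].astype(np.float32)); print(c,r)
ds=C[(C[:,2]>.022)&(C[:,2]<.034)&(C[:,3]<326)&(C[:,4]>195)]
c,r=cv2.minEnclosingCircle(ds[:,:2].astype(np.float32)); print("dish",len(ds),c,r,ds[:,:3].mean(0))
st=C[(C[:,2]>.006)]
print("stage",cv2.minAreaRect(st[:,:2].astype(np.float32)))
cs=np.array([atz("top",150+a/2.8,130+b/2.8,.012) for a,b in((385,196),(553,153),(585,265),(415,308))]); print(cs.round(4),cs.mean(0)); 
m=(cs[0]+cs[3]-cs[1]-cs[2])/2; m/=np.linalg.norm(m); print("knob pred",cs.mean(0)-.035*m,"dish",cs.mean(0)+.035*m, "yaw of +y",np.degrees(np.arctan2(m[1],m[0])))
a=C[(C[:,2]>.028)&(C[:,2]<.042)&(C[:,3]>320)&(C[:,4]<200)]; print("arm",a[:,:5].round(3)[:60:3])
E
python3 m.py
```

```text
knob 159 [ 4.898000e-01 -1.869000e-01  7.750000e-02  3.393145e+02  2.065409e+02] 0.07775009877534145 [ 0.49015891 -0.18776359] [0.03212678 0.03204604]
(0.49005112051963806, -0.18752159178256989) 0.017588544636964798
dish 489 (0.4744296073913574, -0.12004230171442032) 0.035615306347608566 [ 0.47436335 -0.11926354  0.02804398]
stage ((0.4834904372692108, -0.15137580037117004), (0.15963703393936157, 0.2048434168100357), 3.750581979751587)
[[ 0.515  -0.0642  0.012 ]
 [ 0.5515 -0.2211  0.012 ]
 [ 0.447  -0.2467  0.012 ]
 [ 0.4118 -0.0888  0.012 ]] [ 0.48131351 -0.15520303  0.012     ]
knob pred [ 0.48908144 -0.18933014  0.012     ] dish [ 0.47354558 -0.12107593  0.012     ] yaw of +y 102.82305939231905
arm [[ 5.41e-01 -1.57e-01  3.40e-02  3.24e+02  1.88e+02]
 [ 5.38e-01 -1.56e-01  3.70e-02  3.24e+02  1.89e+02]
 [ 5.36e-01 -1.54e-01  3.50e-02  3.23e+02  1.90e+02]
 [ 5.36e-01 -1.61e-01  3.60e-02  3.26e+02  1.90e+02]
 [ 5.34e-01 -1.56e-01  3.50e-02  3.24e+02  1.91e+02]
 [ 5.33e-01 -1.64e-01  3.70e-02  3.27e+02  1.91e+02]
 [ 5.31e-01 -1.61e-01  3.70e-02  3.26e+02  1.92e+02]
 [ 5.28e-01 -1.59e-01  3.60e-02  3.25e+02  1.93e+02]
 [ 5.28e-01 -1.66e-01  3.40e-02  3.28e+02  1.93e+02]
 [ 5.26e-01 -1.61e-01  3.50e-02  3.26e+02  1.94e+02]
 [ 5.26e-01 -1.69e-01  3.20e-02  3.29e+02  1.94e+02]
 [ 5.23e-01 -1.66e-01  3.70e-02  3.28e+02  1.95e+02]
 [ 5.21e-01 -1.64e-01  3.40e-02  3.27e+02  1.96e+02]
 [ 5.20e-01 -1.71e-01  3.70e-02  3.30e+02  1.96e+02]
 [ 5.18e-01 -1.66e-01  3.30e-02  3.28e+02  1.97e+02]
 [ 5.18e-01 -1.73e-01  3.70e-02  3.31e+02  1.97e+02]
 [ 5.15e-01 -1.71e-01  3.40e-02  3.30e+02  1.98e+02]
 [ 5.15e-01 -1.86e-01  3.80e-02  3.36e+02  1.98e+02]
 [ 5.14e-01 -1.93e-01  3.90e-02  3.39e+02  1.98e+02]
 [ 5.13e-01 -1.68e-01  3.70e-02  3.29e+02  1.99e+02]]
```

Knob axis ≈ (0.490, −0.188), measured top z = 0.078 (correct). Knob to dish distance ≈ 69 mm (expected 70). Dish bearing is about 102.5°, and the clip arm is at about 30°, so it's parked. Moving over the knob at height, keeping the yaw.

```bash
python3 -m inch '[{"dx":30,"dy":-21,"hand":-1},{"dx":38,"dy":-27},{"dx":38,"dy":-27},{"dx":38,"dy":-27},{"dx":38,"dy":-27},{"dx":38,"dy":-27},{"dx":38,"dy":-27},{"dx":38,"dy":-27},{"dx":38,"dy":-27},{"dx":38,"dy":-27}]' 60
cat > st.py <<'E'
from h import *
s=bot.observe(); p=np.array(s["position"]); M=R.from_euler('xyz',s["tool_rot"]).as_matrix()
print(s["clock"],p.round(4),np.round(s["tool_rot"],3),np.round(s["qpos"],3),np.round(s["force"],1),s["grip_width"])
print("to knob in tool mm",(M.T@(np.array([.4897,-.1877,.045])-p)*1000).round(1))
E
python3 st.py
```

```text
0.5 [ 0.2352 -0.579   0.2313] [-3.142 -0.     0.386] [ 1.115  0.521 -0.036  1.6    0.021  1.021 -0.113] [-0.6  0.3 -0.3] 0.08543983497267955
to knob in tool mm [ 383.1 -266.8  186.3]schema error: expected keys dx, dy, dz, rx, ry, rz, hand
```

```bash
python3 -m inch '[{"dx":30,"dy":-21,"dz":0,"rx":0,"ry":0,"rz":0,"hand":-1},{"dx":38,"dy":-27,"dz":0,"rx":0,"ry":0,"rz":0,"hand":-1},{"dx":38,"dy":-27,"dz":0,"rx":0,"ry":0,"rz":0,"hand":-1},{"dx":38,"dy":-27,"dz":0,"rx":0,"ry":0,"rz":0,"hand":-1},{"dx":38,"dy":-27,"dz":0,"rx":0,"ry":0,"rz":0,"hand":-1},{"dx":38,"dy":-27,"dz":0,"rx":0,"ry":0,"rz":0,"hand":-1},{"dx":38,"dy":-27,"dz":0,"rx":0,"ry":0,"rz":0,"hand":-1},{"dx":38,"dy":-27,"dz":0,"rx":0,"ry":0,"rz":0,"hand":-1},{"dx":38,"dy":-27,"dz":0,"rx":0,"ry":0,"rz":0,"hand":-1},{"dx":38,"dy":-27,"dz":0,"rx":0,"ry":0,"rz":0,"hand":-1}]' 60
python3 st.py
```

```text
clock: 1.5
position: [0.4813, -0.1928, 0.2316]
tool_rot: [3.141, -0.0, 0.386]
force: [1.0, -0.4, 0.3]
grip_width: 0.0854
1.5 [ 0.4813 -0.1928  0.2316] [ 3.141 -0.     0.386] [ 0.403  0.356 -0.175  1.872  0.077  0.919 -0.993] [ 1.  -0.4  0.3] 0.08538545371280667
to knob in tool mm [  9.6  -1.7 186.6]
```

```bash
python3 -m inch '[{"dx":11,"dy":-3,"dz":20,"rx":0,"ry":0,"rz":0,"hand":-1},{"dx":0,"dy":0,"dz":40,"rx":0,"ry":0,"rz":0,"hand":-1},{"dx":0,"dy":0,"dz":30,"rx":0,"ry":0,"rz":0,"hand":-1},{"dx":0,"dy":0,"dz":0,"rx":0,"ry":0,"rz":0,"hand":-1},{"dx":0,"dy":0,"dz":0,"rx":0,"ry":0,"rz":0,"hand":-1}]' 60
python3 st.py
python3 - <<'E'
from h import *
for n in("top","scene"):
    im,d=bot.grab_frame(n); save(n+"1",cv2.resize(im[120:300,200:440],None,fx=3.3,fy=3.3))
E
```

```text
clock: 2.0
position: [0.4897, -0.1877, 0.1419]
tool_rot: [-3.141, 0.0, 0.386]
force: [1.0, -1.4, 0.9]
grip_width: 0.0853
2.0 [ 0.4897 -0.1877  0.1419] [-3.141  0.     0.386] [ 0.377  0.488 -0.164  1.94   0.116  0.723 -1.041] [ 1.  -1.4  0.9] 0.08526586240405633
to knob in tool mm [ 0.   0.  96.9]
```

View pics/scene1.png

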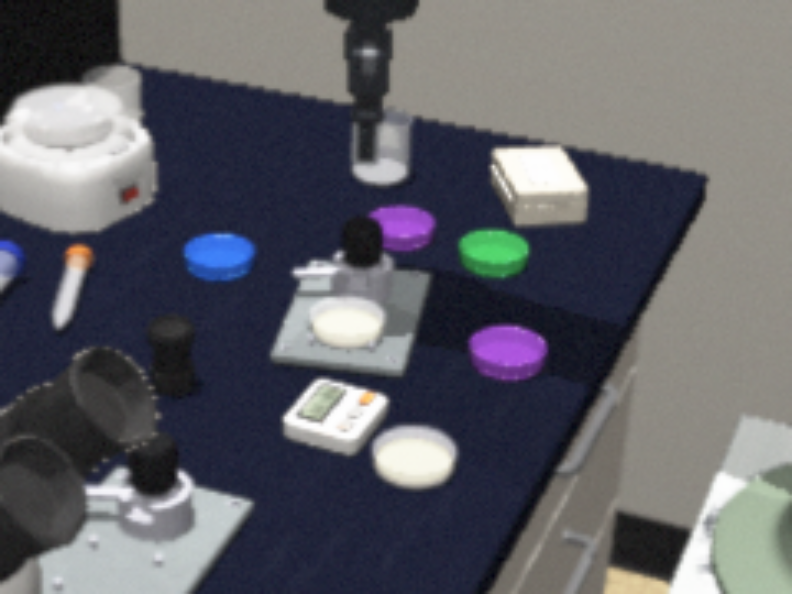

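The enlarged view confirms the gripper stands above the knob (362,240 in the crop) of the stage with the cream dish, and that the other stage at lower left is empty. Descending.

```bash
python3 -m inch '[{"dx":0,"dy":0,"dz":25,"rx":0,"ry":0,"rz":0,"hand":-1},{"dx":0,"dy":0,"dz":30,"rx":0,"ry":0,"rz":0,"hand":-1},{"dx":0,"dy":0,"dz":25,"rx":0,"ry":0,"rz":0,"hand":-1},{"dx":0,"dy":0,"dz":15,"rx":0,"ry":0,"rz":0,"hand":-1},{"dx":0,"dy":0,"dz":0,"rx":0,"ry":0,"rz":0,"hand":-1},{"dx":0,"dy":0,"dz":0,"rx":0,"ry":0,"rz":0,"hand":-1}]' 60
python3 st.py
```

```text
clock: 2.7
position: [0.4903, -0.1879, 0.0476]
tool_rot: [3.141, -0.001, 0.386]
force: [0.2, -0.4, 0.1]
grip_width: 0.0852
2.7 [ 0.4903 -0.1879  0.0476] [ 3.141e+00 -1.000e-03  3.860e-01] [ 0.351  0.644 -0.133  1.988  0.162  0.517 -1.082] [ 0.2 -0.4  0.1] 0.08518849156842083
to knob in tool mm [-0.5 -0.4  2.6]
```

```bash
python3 -m inch '[{"dx":0,"dy":0,"dz":1,"rx":0,"ry":0,"rz":0,"hand":1},{"dx":0,"dy":0,"dz":0,"rx":0,"ry":0,"rz":0,"hand":1},{"dx":0,"dy":0,"dz":0,"rx":0,"ry":0,"rz":0,"hand":1},{"dx":0,"dy":0,"dz":0,"rx":0,"ry":0,"rz":0,"hand":1},{"dx":0,"dy":0,"dz":0,"rx":0,"ry":0,"rz":0,"hand":1},{"dx":0,"dy":0,"dz":0,"rx":0,"ry":0,"rz":0,"hand":1},{"dx":0,"dy":0,"dz":0,"rx":0,"ry":0,"rz":0,"hand":1},{"dx":0,"dy":0,"dz":0,"rx":0,"ry":0,"rz":0,"hand":1}]' 60
python3 st.py
```

```text
clock: 3.5
position: [0.49, -0.1879, 0.0459]
tool_rot: [3.141, -0.001, 0.386]
force: [-0.4, -0.5, 9.7]
grip_width: 0.0324
3.5 [ 0.49   -0.1879  0.0459] [ 3.141e+00 -1.000e-03  3.860e-01] [ 0.35   0.647 -0.132  1.989  0.163  0.514 -1.082] [-0.4 -0.5  9.7] 0.032384097353197104
to knob in tool mm [-0.2 -0.3  0.9]
```

```bash
python3 -m inch '[{"dx":0,"dy":0,"dz":-4,"rx":0,"ry":0,"rz":0,"hand":1},{"dx":0,"dy":0,"dz":-4,"rx":0,"ry":0,"rz":0,"hand":1},{"dx":0,"dy":0,"dz":-4,"rx":0,"ry":0,"rz":0,"hand":1},{"dx":0,"dy":0,"dz":-2,"rx":0,"ry":0,"rz":0,"hand":1},{"dx":0,"dy":0,"dz":0,"rx":0,"ry":0,"rz":0,"hand":1},{"dx":0,"dy":0,"dz":0,"rx":0,"ry":0,"rz":0,"hand":1}]' 60
python3 st.py
python3 - <<'E'
from h import *
for n in("scene",):
    im,d=bot.grab_frame(n); save(n+"2",cv2.resize(im[150:250,240:380],None,fx=5,fy=5))
E
```

```text
clock: 4.1
position: [0.4898, -0.1878, 0.0595]
tool_rot: [3.141, -0.0, 0.386]
force: [2.4, -4.5, 1.6]
grip_width: 0.0328
4.1 [ 0.4898 -0.1878  0.0595] [ 3.141 -0.     0.386] [ 0.355  0.623 -0.138  1.985  0.156  0.543 -1.077] [ 2.4 -4.5  1.6] 0.03276042978711156
to knob in tool mm [-0.1 -0.1 14.5]
```

View pics/scene2.png

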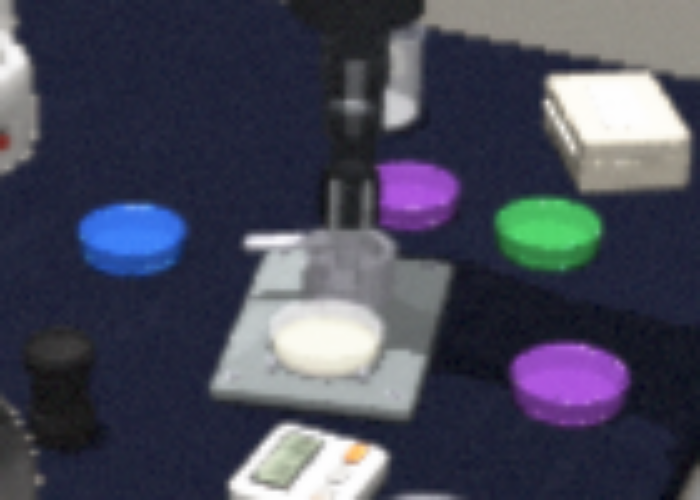

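The arm is up (at 275,240 in the crop). Measuring its height and angle from the top depth.

```bash
cat > arm.py <<'E'
from h import *
import sys
im,d=bot.grab_frame("top"); save("topc"+sys.argv[1],cv2.resize(im[165:245,270:370],None,fx=6,fy=6))
k=np.array([.4897,-.1877]); L=[]
for v in range(165,250):
    for u in range(280,375):
        if d[v,u]>0:
            p=atd("top",u,v,d[v,u]); r=np.hypot(*(p[:2]-k))
            if .03<r<.064 and .024<p[2]<.056: L.append(np.r_[p,np.degrees(np.arctan2(*(p[:2]-k)[::-1])),r])
L=np.array(L)
for a in range(0,140,4):
    s=L[(L[:,3]>=a)&(L[:,3]<a+4)]
    if len(s): print(a,len(s),"z med",np.round(np.median(s[:,2]),4),"max",s[:,2].max().round(4),"rmax",s[:,4].max().round(3))
for lo,hi in((.031,.041),(.041,.056)):
    s=L[(L[:,2]>lo)&(L[:,2]<hi)&(L[:,4]>.033)]
    if len(s): print(lo,len(s),"median angle",np.median(s[:,3]).round(1),"z",np.median(s[:,2]).round(4))
E
python3 arm.py a
```

```text
24 1 z med 0.0508 max 0.0508 rmax 0.05
28 8 z med 0.0495 max 0.0534 rmax 0.058
32 13 z med 0.0491 max 0.0513 rmax 0.06
36 8 z med 0.0493 max 0.051 rmax 0.056
76 5 z med 0.0287 max 0.0313 rmax 0.064
80 12 z med 0.0288 max 0.0317 rmax 0.063
84 11 z med 0.0273 max 0.0325 rmax 0.063
88 10 z med 0.0286 max 0.0338 rmax 0.063
92 7 z med 0.0294 max 0.031 rmax 0.063
96 8 z med 0.0286 max 0.0306 rmax 0.064
100 8 z med 0.028 max 0.0336 rmax 0.063
104 9 z med 0.0281 max 0.0309 rmax 0.063
108 7 z med 0.029 max 0.0321 rmax 0.063
112 7 z med 0.0264 max 0.0314 rmax 0.064
116 7 z med 0.0263 max 0.0298 rmax 0.063
120 9 z med 0.0281 max 0.0334 rmax 0.063
124 6 z med 0.0301 max 0.0345 rmax 0.063
128 3 z med 0.028 max 0.0305 rmax 0.062
0.031 12 median angle 107.2 z 0.0319
0.041 30 median angle 34.3 z 0.0493
```

View pics/topca.png

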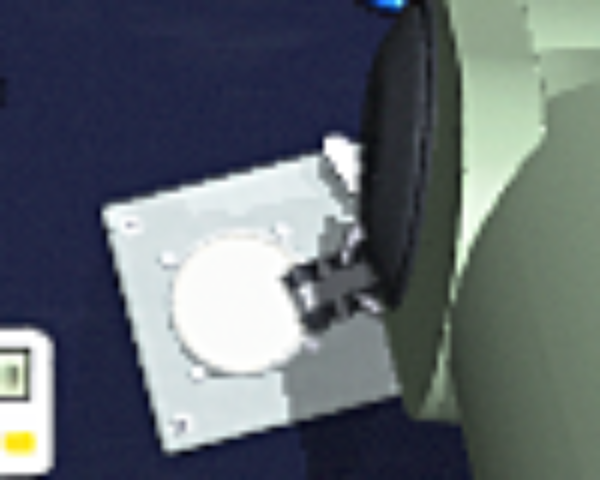

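Arm top at 0.0493, so the lift is about 14 mm and clear of the tooth. Arm angle is about 33–34°, and the dish bearing is 102.5°. Turning counter-clockwise by about 1.2 rad (negative about tool z).

```bash
python3 -m inch '[{"dx":0,"dy":0,"dz":0,"rx":0,"ry":0,"rz":-0.1,"hand":1},{"dx":0,"dy":0,"dz":0,"rx":0,"ry":0,"rz":-0.14,"hand":1},{"dx":0,"dy":0,"dz":0,"rx":0,"ry":0,"rz":-0.14,"hand":1},{"dx":0,"dy":0,"dz":0,"rx":0,"ry":0,"rz":-0.14,"hand":1},{"dx":0,"dy":0,"dz":0,"rx":0,"ry":0,"rz":-0.14,"hand":1},{"dx":0,"dy":0,"dz":0,"rx":0,"ry":0,"rz":-0.14,"hand":1},{"dx":0,"dy":0,"dz":0,"rx":0,"ry":0,"rz":-0.14,"hand":1},{"dx":0,"dy":0,"dz":0,"rx":0,"ry":0,"rz":-0.14,"hand":1},{"dx":0,"dy":0,"dz":0,"rx":0,"ry":0,"rz":-0.12,"hand":1},{"dx":0,"dy":0,"dz":0,"rx":0,"ry":0,"rz":0,"hand":1}]' 60
python3 -m inch '[{"dx":0,"dy":0,"dz":0,"rx":0,"ry":0,"rz":0,"hand":1},{"dx":0,"dy":0,"dz":0,"rx":0,"ry":0,"rz":0,"hand":1}]'
python3 st.py; python3 arm.py b
```

```text
clock: 5.2
position: [0.4897, -0.1879, 0.0593]
tool_rot: [3.141, -0.0, 1.59]
force: [3.9, -3.9, 1.5]
grip_width: 0.0326
clock: 5.4
position: [0.4897, -0.1878, 0.0593]
tool_rot: [3.141, 0.0, 1.586]
force: [2.5, -4.8, 0.6]
grip_width: 0.0328
5.4 [ 0.4897 -0.1878  0.0593] [3.141 0.    1.586] [ 0.587  0.657 -0.455  1.973  0.481  0.619 -0.17 ] [ 2.5 -4.8  0.6] 0.03280313502894502
to knob in tool mm [ 0.1 -0.  14.3]
76 8 z med 0.0276 max 0.0316 rmax 0.064
80 11 z med 0.0279 max 0.0312 rmax 0.063
84 10 z med 0.0278 max 0.0299 rmax 0.063
88 15 z med 0.0285 max 0.0316 rmax 0.063
92 14 z med 0.0324 max 0.0532 rmax 0.063
96 18 z med 0.0484 max 0.0511 rmax 0.064
100 21 z med 0.0482 max 0.0519 rmax 0.062
104 21 z med 0.0427 max 0.0533 rmax 0.063
108 14 z med 0.0276 max 0.0459 rmax 0.063
112 13 z med 0.028 max 0.0315 rmax 0.064
116 14 z med 0.0271 max 0.0309 rmax 0.064
120 11 z med 0.0285 max 0.0315 rmax 0.064
124 7 z med 0.0291 max 0.031 rmax 0.063
128 3 z med 0.0259 max 0.0279 rmax 0.062
0.031 8 median angle 89.8 z 0.0315
0.041 42 median angle 101.0 z 0.0491
```

View pics/topcb.png

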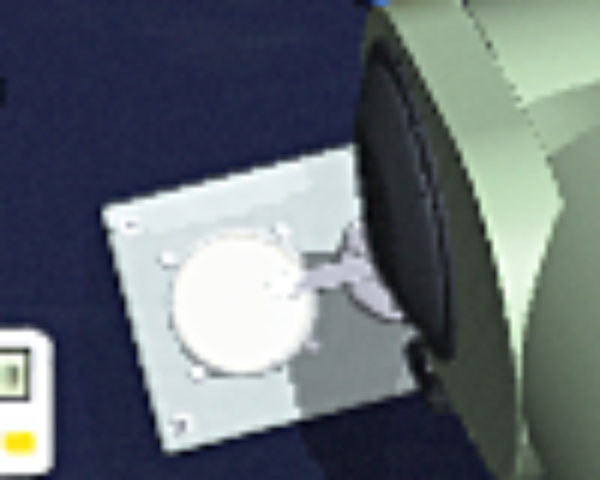

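The arm now points at the dish at about 101° (target 102.5°), within the ±10° play. Small trim, then pushing home.

```bash
python3 -m inch '[{"dx":0,"dy":0,"dz":0,"rx":0,"ry":0,"rz":-0.02,"hand":1},{"dx":0,"dy":0,"dz":4,"rx":0,"ry":0,"rz":0,"hand":1},{"dx":0,"dy":0,"dz":4,"rx":0,"ry":0,"rz":0,"hand":1},{"dx":0,"dy":0,"dz":4,"rx":0,"ry":0,"rz":0,"hand":1},{"dx":0,"dy":0,"dz":2,"rx":0,"ry":0,"rz":0,"hand":1},{"dx":0,"dy":0,"dz":1,"rx":0,"ry":0,"rz":0,"hand":1},{"dx":0,"dy":0,"dz":0,"rx":0,"ry":0,"rz":0,"hand":1},{"dx":0,"dy":0,"dz":0,"rx":0,"ry":0,"rz":0,"hand":1}]' 60
python3 st.py; python3 arm.py c
```

```text
clock: 6.25
position: [0.4901, -0.188, 0.0456]
tool_rot: [3.141, 0.002, 1.605]
force: [-5.1, -3.4, 35.9]
grip_width: 0.0325
6.25 [ 0.4901 -0.188   0.0456] [3.141e+00 2.000e-03 1.605e+00] [ 0.577  0.68  -0.443  1.977  0.506  0.593 -0.172] [-5.1 -3.4 35.9] 0.03251152063509172
to knob in tool mm [ 0.4 -0.4  0.6]
76 7 z med 0.0296 max 0.0309 rmax 0.064
80 11 z med 0.0293 max 0.0316 rmax 0.063
84 9 z med 0.0277 max 0.0301 rmax 0.063
88 15 z med 0.0283 max 0.0308 rmax 0.063
92 13 z med 0.0286 max 0.0358 rmax 0.063
96 19 z med 0.0355 max 0.0385 rmax 0.064
100 16 z med 0.0343 max 0.0368 rmax 0.062
104 19 z med 0.0329 max 0.04 rmax 0.063
108 16 z med 0.0285 max 0.037 rmax 0.063
112 12 z med 0.0277 max 0.0318 rmax 0.064
116 13 z med 0.0289 max 0.0316 rmax 0.063
120 10 z med 0.0278 max 0.0299 rmax 0.063
124 7 z med 0.0288 max 0.0308 rmax 0.063
128 3 z med 0.0285 max 0.0292 rmax 0.062
0.031 48 median angle 101.7 z 0.0347
```

Pushed home with 36 N reaction. Arm top at 0.0347 (35 mm expected), angle 102°. Opening with the slight down preload kept, then backing off.

```bash
python3 -m inch '[{"dx":0,"dy":0,"dz":0,"rx":0,"ry":0,"rz":0,"hand":-1},{"dx":0,"dy":0,"dz":0,"rx":0,"ry":0,"rz":0,"hand":-1},{"dx":0,"dy":0,"dz":0,"rx":0,"ry":0,"rz":0,"hand":-1},{"dx":0,"dy":0,"dz":0,"rx":0,"ry":0,"rz":0,"hand":-1},{"dx":0,"dy":0,"dz":0,"rx":0,"ry":0,"rz":0,"hand":-1},{"dx":0,"dy":0,"dz":0,"rx":0,"ry":0,"rz":0,"hand":-1}]' 60
python3 st.py
```

```text
clock: 6.9
position: [0.4895, -0.1875, 0.0442]
tool_rot: [-3.141, -0.0, 1.606]
force: [0.6, 0.3, 0.5]
grip_width: 0.0855
6.9 [ 0.4895 -0.1875  0.0442] [-3.141 -0.     1.606] [ 0.577  0.682 -0.443  1.978  0.506  0.591 -0.171] [0.6 0.3 0.5] 0.08549274618759595
to knob in tool mm [-0.2  0.2 -0.8]
```

```bash
python3 -m inch '[{"dx":0,"dy":0,"dz":-15,"rx":0,"ry":0,"rz":0,"hand":-1},{"dx":0,"dy":0,"dz":-30,"rx":0,"ry":0,"rz":0,"hand":-1},{"dx":0,"dy":0,"dz":-40,"rx":0,"ry":0,"rz":0,"hand":-1},{"dx":0,"dy":0,"dz":-40,"rx":0,"ry":0,"rz":0,"hand":-1},{"dx":-20,"dy":0,"dz":-25,"rx":0,"ry":0,"rz":0,"hand":-1},{"dx":-40,"dy":0,"dz":0,"rx":0,"ry":0,"rz":0,"hand":-1},{"dx":-40,"dy":0,"dz":0,"rx":0,"ry":0,"rz":0,"hand":-1},{"dx":-40,"dy":0,"dz":0,"rx":0,"ry":0,"rz":0,"hand":-1},{"dx":-20,"dy":0,"dz":0,"rx":0,"ry":0,"rz":0,"hand":-1},{"dx":0,"dy":0,"dz":0,"rx":0,"ry":0,"rz":0,"hand":-1}]' 60
python3 arm.py d
python3 - <<'E'
from h import *
im,d=bot.grab_frame("top"); np.save("topd.npy",d); cv2.imwrite("pics/topd.png",cv2.cvtColor(im,cv2.COLOR_RGB2BGR))
im,_=bot.grab_frame("scene"); save("scened",cv2.resize(im[150:290,220:380],None,fx=4,fy=4))
E
sed -e 's/top0/topd/g' m.py > m2.py; python3 m2.py | head -4
```

```text
clock: 7.9
position: [0.4943, -0.3504, 0.1949]
tool_rot: [3.141, 0.0, 1.602]
force: [-0.2, -0.6, 0.1]
grip_width: 0.0855
76 7 z med 0.0293 max 0.0326 rmax 0.064
80 10 z med 0.0281 max 0.0319 rmax 0.063
84 10 z med 0.0293 max 0.0319 rmax 0.063
88 16 z med 0.0289 max 0.0318 rmax 0.063
92 15 z med 0.0282 max 0.0367 rmax 0.063
96 17 z med 0.0344 max 0.0393 rmax 0.063
100 17 z med 0.0343 max 0.0387 rmax 0.062
104 18 z med 0.0337 max 0.0374 rmax 0.063
108 15 z med 0.03 max 0.0362 rmax 0.063
112 11 z med 0.0281 max 0.0292 rmax 0.062
116 14 z med 0.0277 max 0.032 rmax 0.064
120 12 z med 0.0273 max 0.0305 rmax 0.063
124 7 z med 0.0282 max 0.0297 rmax 0.063
128 3 z med 0.0299 max 0.0309 rmax 0.063
0.031 54 median angle 101.1 z 0.0342
knob 152 [ 4.896000e-01 -1.871000e-01  7.780000e-02  3.394079e+02  2.065921e+02] 0.07796327048702989 [ 0.49015832 -0.18766199] [0.03190735 0.03234227]
(0.4900653660297394, -0.18763265013694763) 0.017249267548322678
dish 460 (0.4737359583377838, -0.12300858646631241) 0.034901246428489685 [ 0.47388415 -0.11834164  0.02808728]
stage ((0.4661200940608978, -0.1499144434928894), (0.1780913919210434, 0.18465334177017212), 14.454455375671387)
```

View pics/topcd.png

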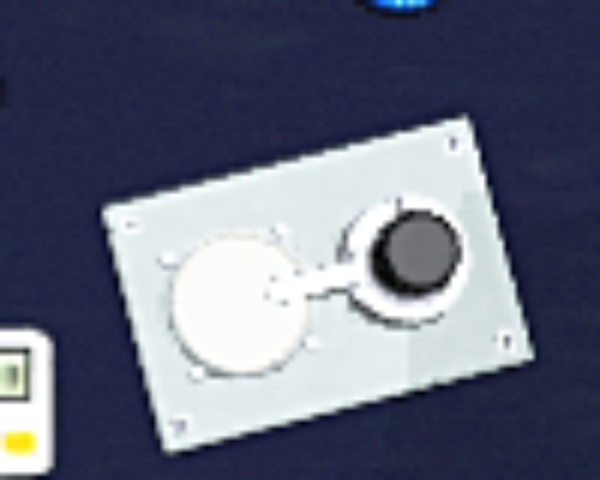

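View pics/scened.png

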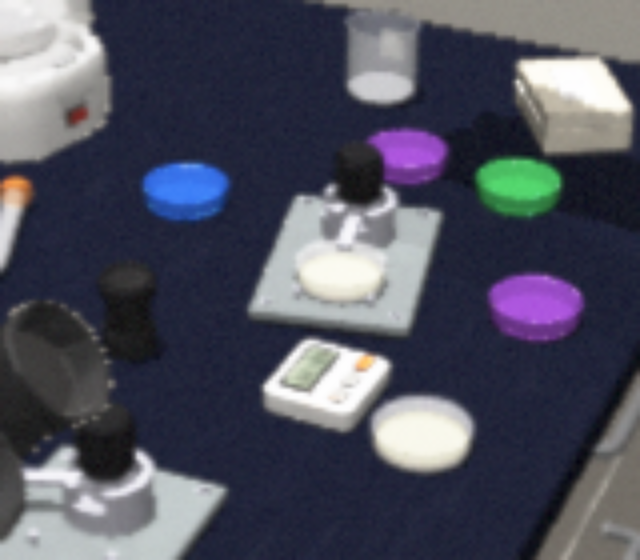

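Both views show the arm in its notch, pointing over the dish. The knob top is at 0.078 (home), the dish is still among its pins, the spare stage is untouched, and the gripper is clear. Handing in.

```bash
python3 -c "
from workcell import bot
print(bot.job_done())"
```

```text
the job is handed in; nothing more can be done
None
```

The clip on the dish's stage is now locked over the dish, and I handed the job in at about 8 s of the 32 s allowed. I gripped that stage's knob, pulled it up about 14 mm, turned it about 1.22 rad counter-clockwise, pushed it home and backed away.

My last checks, from the cameras:

| Check | Measured | Expected |
|---|---|---|
| Knob top height | 78.0 mm | 78 mm (home) |
| Clip arm top height | about 34.5 mm | 35 mm |
| Clip arm bearing | about 101–102° | 102.5° to the dish's centre, ±10° play |

- **Dish:** it is still in its seat between the four pins.
- **Empty stage:** I did not touch its knob, and the scene view shows it still parked and home.
- **Forces:** the highest reading was 36 N at the wrist, while pushing home; I only read it at the end of each move.

No check failed. Early on, the network's estimate of the knob's position disagreed with the depth measurement by about 8 mm. I used the depth value, which matched the picture and the known sizes.

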